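Put the cutting die away and shut the die boxes

ROBOT

A 6-joint arm with a two-finger parallel gripper is mounted at the origin on the work surface. World frame = base frame: x ahead of the robot, y to its left, z up, the work surface at z = 0. Lengths are in mm, angles in rad, forces in N, time in s.
With the tool pointing down it reaches from about 350 to 875 mm from the base axis. Payload 4.2 kg.
Tool frame: the origin (TCP) lies at the very end of the fingers, on their centre line; the grasp point (between the pads) lies 19 mm behind it; z points along the fingers, y is the line along which they close (so a half turn about z gives the same grasp; the last joint's range is limited). The gripper opens to 85 mm and grips with 20 to 120 N. Pads are 22 mm wide; open, the fingers measure 114 mm over their backs; the gripper's body (76 mm by 85 mm) begins 54 mm behind the grasp point. The pads swing forward as they close: fully open they stand 13 mm farther back than shut.
Start: joints at [-1, 0.385, 0.008, 0, -1.194, -0.259], TCP at [191.748, -594.838, 231.312] pointing down, gripper open.
Joint ranges: [-3.14, 3.14], [-1.21, 2.06], [-1.07, 1.41], [-3.16, 2.05], [-2.99, -0.16], [-3.1, 3.1]. Speed limits (rad/s): [2.79, 2.79, 3.14, 3.14, 3.14, 3.14].

INTERFACE

Orientations are given as a unit quaternion [x, y, z, w].
In Python, from bench import read_state, get_image, get_calibration, job_done gives the robot as it stands.
- The arm moves only by the shell command python3 -m creep 'ROWS'. ROWS is a JSON object of lists of equal length, an entry for each row: "translation": the shift along the world's x, y, z in cm, a list of three; "delta_rot": the turn, a rotation vector about the world's x, y, z in degrees, a list of three; "hand": the finger opening in cm, from 0 to 8.54. A call has 1 to 8 rows; each row is the pose to reach, as a shift and turn from the pose commanded when the call began; what a row does not reach only later rows make up. A row lasts 1/8 s, in which the tool goes at most 62.5 mm and 10.7 degrees, less where a joint would pass 70% of its speed; a pose out of reach is approached as far as the arm can. A call with a gripper value outside its range is refused whole. The fingers move at their own pace and stop on an object; the grip force is fixed at half the most. Time passes only in rows, so rows that repeat a pose let the fingers close. It gives the time, the measured TCP pose, the force, the opening and the grip force at its end, in the units of the state.
- read_state(): the state, without advancing time (a new reading comes with each control period).
- get_image(name): name is "scene" or "top" or "wrist"; returns (picture, depth): 420x560x3 uint8, red, green, blue; 420x560 float32, mm along the optical axis (not along the pixel's ray), 0 where there is no reading.
- get_calibration(name): a dict with "intrinsics" (3x3 intrinsics, pixels), "xyz" and "attitude" of the camera in the world. Camera axes: x right, y down, z forward; pixel columns grow to the right and rows downward; lengths in mm; the calibration is good to about 2 mm. The wrist camera is an equidistant fisheye: a pixel r from the principal point sees the ray r / f radians off the axis. A picture is of the moment at which its call begins: read the wrist's pose just before it. get_calibration takes no time and is no camera call; for the wrist camera it gives the pose at the moment of the call.
- job_done(): hands the job in; it is judged then, once.
The state is a dict: "clock": time; "joints": joint angles; "joint_vel": joint speeds; "joint_efforts": joint torques, N m; "position": TCP position; "ee_rot": TCP orientation; "contact_force": force on the tool from outside, world axes, zero at the start; "wrist_torque": the same for the moment, N m; "gripper_width": finger opening in mm; "grasp_force": force on a finger pad.
Only numpy, scipy, OpenCV 4.12 (cv2) and the standard library are available. Lean on these libraries where they do the work, as an engineer would, in place of code of your own. Each camera call takes 0.05 s, during which the arm holds its last target. There are 200 camera calls.

TASK

Of the two open wooden die boxes one already holds its X-shaped steel cutting die. Set the die that is out on the bench down gently, not dropped, flat on the floor of the empty box with its post upwards, then shut both boxes, lids fully down. Leave the stored die where it lies and do not knock about the other things on the bench.

Things in the scene. Friction and masses are not known exactly. Their poses are not given: they have to be found in the camera images.
- box_1: one of two identical wooden boxes, fixed to the bench, outside 148 x 148 x 76 mm tall, walls and floor 8 mm thick (inside 132 x 132 mm, inner floor 8 mm above the bench); origin: centre of the underside, z up, x towards its hinge side, y along the hinge. It may be empty or hold a die: see where the dies are
- lid_1 (a joint): hinge angle of the lid of box_1, rad: 0 lid fully shut, 1.57 standing straight up, up to 1.9 leaning back; stiff, it stays where it is left and takes about 3 to 5 N at its edge to move. The lid is a flat board 148 x 148 x 8 mm, lying on the box rim when shut
- lid_1_hinge (a point): point on the hinge axis of lid_1, at the middle of the box's +x top edge, 76.5 mm above the bench, level with the lid's lower face when shut; its axes turn with the lid (when shut: x and y as the box's; the lid reaches from here along -x, its outer face looks to +z)
- lid_1_handle (a point): grip point of the round wooden knob on the outer face of lid_1: 35 mm out from that face, 118 mm from the hinge axis, midway along y; the knob's head is 28 mm across, its neck 12 mm, and it stands 43 mm off the lid; axes turn with the lid
- box_2: one of two identical wooden boxes, fixed to the bench, outside 148 x 148 x 76 mm tall, walls and floor 8 mm thick (inside 132 x 132 mm, inner floor 8 mm above the bench); origin: centre of the underside, z up, x towards its hinge side, y along the hinge. It may be empty or hold a die: see where the dies are
- lid_2 (a joint): hinge angle of the lid of box_2, rad: 0 lid fully shut, 1.57 standing straight up, up to 1.9 leaning back; stiff, it stays where it is left and takes about 3 to 5 N at its edge to move. The lid is a flat board 148 x 148 x 8 mm, lying on the box rim when shut
- lid_2_hinge (a point): point on the hinge axis of lid_2, at the middle of the box's +x top edge, 76.5 mm above the bench, level with the lid's lower face when shut; its axes turn with the lid (when shut: x and y as the box's; the lid reaches from here along -x, its outer face looks to +z)
- lid_2_handle (a point): grip point of the round wooden knob on the outer face of lid_2: 35 mm out from that face, 118 mm from the hinge axis, midway along y; the knob's head is 28 mm across, its neck 12 mm, and it stands 43 mm off the lid; axes turn with the lid
- die_1: one of two alike X-shaped steel dies, 0.6 kg: crossed arms 140 mm tip to tip, 30 mm wide, 26 mm tall, lying midway between its x and y axes; in the middle a square 24 x 24 mm post (faces square to x and y) with its top at 62 mm; origin: centre of the underside. Same after a quarter turn. It fits a box only with its arms into the corners (die x along box x or y, within 8 degrees)
- die_2: one of two alike X-shaped steel dies, 0.6 kg: crossed arms 140 mm tip to tip, 30 mm wide, 26 mm tall, lying midway between its x and y axes; in the middle a square 24 x 24 mm post (faces square to x and y) with its top at 62 mm; origin: centre of the underside. Same after a quarter turn. It fits a box only with its arms into the corners (die x along box x or y, within 8 degrees)
- stone: grey sharpening stone, 50 x 150 x 25 mm block, long side along its y; origin: centre of the underside
- tin: open round tin, 72 mm across, 50 mm tall; origin: centre of the underside
- hammer: hammer lying on its side, handle towards its -x; a bystander
- brush: glue brush lying flat, handle towards its -x; a bystander
- glue: amber glue jar, 72 mm across, 120 mm tall; origin: centre of the underside
- shoe_last: wooden shoe last lying sole down, about 215 mm long (its x), 70 mm wide, 85 mm tall; origin: under its middle
There are look-alikes about, which are no part of the job. Leave any purple or white look-alike of the box_1 alone.

How it is judged (in metres and radians):
On the way, in this order (a step that is already met when the one before it is completed fails the run):
1. the loose die stands flat on the floor of the empty box, let go (z of die_2 in the frame of box_1 between 0.003 and 0.013 m and horizontal distance between die_2 and box_1 below 0.02 m and angle between die_2's own z axis and vertical below 0.07 rad and contact force between die_2 and the fingers below 0.2 N and linear speed of die_2 below 0.03 m/s), for 0.2 s.
2. both lids are fully down (value of joint each of lid_1, lid_2 below 0.06 rad), for 0.2 s.
At the end, for the whole second after the job is handed in: Each box holds one die, standing flat on the box's floor (within 5 mm of it in height, 20 mm of the box's centre, tilted less than 0.07 rad), the die that lay on the bench in the box that was empty, all at rest; both lids are down (less than 0.06 rad open) (all of step 2 and z of die_2 in the frame of box_1 between 0.003 and 0.013 m and horizontal distance between die_2 and box_1 below 0.02 m and angle between each of die_2, die_1's own z axis and vertical below 0.07 rad and z of die_1 in the frame of box_2 between 0.003 and 0.013 m and horizontal distance between die_1 and box_2 below 0.02 m and linear speed of each of die_2, die_1 below 0.02 m/s); the robot touches nothing.
It fails at once if the loose die is dropped into the box (it moves faster than 0.6 m/s inside it) (horizontal distance between die_2 and box_1 below 0.06 m and z of die_2 in the frame of box_1 below 0.06 m and linear speed of die_2 above 0.6 m/s).
It fails at once if the die already stored is lifted or tipped (20 mm or 0.3 rad) (distance of die_1 from where it was at the start of the episode above 0.02 m or angle between die_1's own z axis and vertical above 0.3 rad).
It fails at once if another thing on the bench is knocked about (moved more than 40 mm) (distance of any of stone, tin, hammer, brush, glue, shoe_last from where it was at the start of the episode above 0.04 m).
It also fails if it takes over 72 s, if anything falls off the work surface, if the arm or the gripper's body presses on something with over 40 N, if the wrist force passes 120 N, or if a joint passes its speed limit or range.

## Working session

There is one attempt and no reset: what is moved stays moved. The work goes in short steps, Python scripts to look and compute and a shell command to move; the robot and the scene stay as the last step left them, time stands still between calls to the robot, and variables do not carry over. Pictures are saved under pics/ and viewed, at most 10 in all, crops included, and the job is handed in when it is done.

```bash
mkdir -p pics
cat > h.py <<'E'
import numpy as np, cv2
from scipy.spatial.transform import Rotation as R
from bench import *
def cloud(name):
    im,d=get_image(name); c=get_calibration(name); K=np.array(c["intrinsics"])
    att=np.array(c["attitude"]); M=R.from_quat(att).as_matrix() if att.size==4 else att
    v,u=np.mgrid[:d.shape[0],:d.shape[1]]
    P=np.stack([(u-K[0,2])/K[0,0]*d,(v-K[1,2])/K[1,1]*d,d],-1)@M.T+np.array(c["xyz"])
    P[d==0]=np.nan
    return im,d,P
E
python3 - <<'E'
from h import *
for n in("top","scene"):
    im,d,P=cloud(n); cv2.imwrite(f"pics/{n}0.png",im[...,::-1]); np.savez(f"{n}0.npz",im=im,d=d,P=P); print(n,get_calibration(n))
print(read_state())
E
```

```text
top {'intrinsics': array([[435.51485602,   0.        , 282.88804997],
       [  0.        , 435.51485602, 207.47113911],
       [  0.        ,   0.        ,   1.        ]]), 'xyz': array([2.96398992e+02, 2.10327239e-03, 1.63236832e+03]), 'attitude': array([-0.70457937,  0.70638096, -0.05302046,  0.04222186])}
scene {'intrinsics': array([[487.42033522,   0.        , 289.39612684],
       [  0.        , 487.42033522, 213.14500332],
       [  0.        ,   0.        ,   1.        ]]), 'xyz': array([1487.41944076,  561.89450999, 1212.46453142]), 'attitude': array([ 0.46016622,  0.79827369, -0.34013409, -0.18792275])}
{'clock': 0.1, 'joints': array([-1.00038141e+00,  3.85487126e-01,  6.77184770e-03, -4.04083443e-04,
       -1.19400118e+00, -2.58568824e-01]), 'joint_vel': array([-2.69228953e-04, -2.45534239e-03,  4.10950671e-03,  1.93493873e-03,
       -1.62933704e-05, -1.06989170e-03]), 'joint_efforts': array([-4.21737177e-04, -3.93318307e+01,  1.88928366e+01,  4.19794768e+00,
       -2.57461877e-03,  1.22116990e-05]), 'position': array([ 191.59401527, -594.36946365,  230.33471402]), 'ee_rot': array([-1.55218321e-01,  9.87879707e-01,  9.54398054e-04, -2.14747690e-04]), 'contact_force': array([-0.51914581,  0.86996963,  0.24964685]), 'wrist_torque': array([-0.02564011,  0.02316213, -0.03945282]), 'grasp_force': 0.0, 'gripper_width': 85.29375775270782}
```

View pics/top0.png

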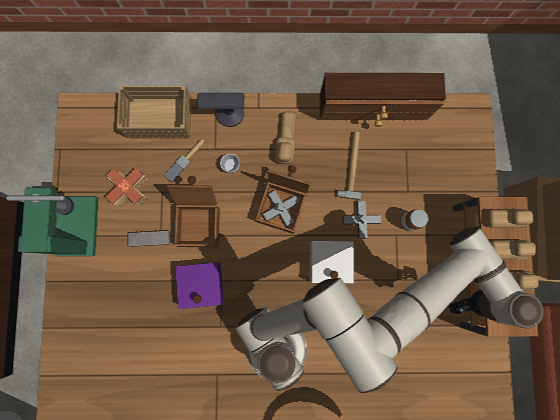

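View pics/scene0.png

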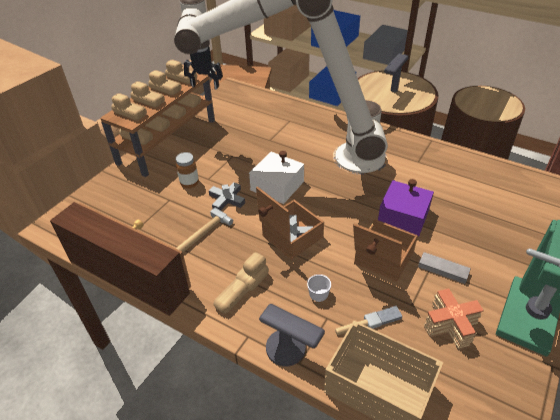

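The top view shows:
- **Die candidates:** steel X at (361,218), red X at (124,186), and steel X at (282,207) inside a box. The loose steel die is (361,218). The red one is the wrong colour, and the (282,207) one is already stored.
- **Box candidates:** wooden open box at (197,225), empty; wooden open box at (282,205), holding a die; purple (199,285) and white (331,262), both shut look-alikes. The target is (197,225).

I'll measure these and confirm them in one crop.

Run:
```python
from h import *
D=np.load("top0.npz");P=D["P"];im=D["im"]
cv2.imwrite("pics/crop.png",cv2.resize(im[140:300,110:440],None,fx=2.4,fy=2.4,interpolation=cv2.INTER_CUBIC)[...,::-1])
def roi(u0,v0,u1,v1,zl,zh):
    p=P[v0:v1,u0:u1].reshape(-1,3); return p[(p[:,2]>zl)&(p[:,2]<zh)]
print("bench z",np.nanmedian(P[245:250,240:300,2]))
def rect(p): return cv2.minAreaRect(p[:,:2].astype(np.float32))
p=roi(335,195,390,245,12,34); print("die low",len(p),rect(p))
p=roi(335,195,390,245,50,75); print("die post",len(p),p.mean(0),rect(p))
p=roi(262,185,303,232,20,45); print("stored arms",len(p),rect(p),p.mean(0))
p=roi(262,185,303,232,55,73); print("stored post/low",len(p),rect(p),p.mean(0))
for n,r in(("b1",(165,180,225,252)),("b2",(250,165,315,238))):
    p=roi(*r,70,80); print(n,"rim",len(p),rect(p))
    p=roi(*r,88,270); print(n,"lid",len(p),rect(p),p[:,2].max())
    p=roi(*r,100,270); print(np.percentile(p,[1,50,99],axis=0).round())
p=roi(335,235,360,285,20,200); print("white",rect(p),p[:,2].max())
```

```text
bench z -0.3789418178928372
die low 582 ((481.249755859375, -305.87652587890625), (164.81988525390625, 161.9922637939453), 86.68898010253906)
die post 51 [ 470.29812483 -317.40908587   61.02811171] ((470.4464416503906, -317.7115783691406), (23.352718353271484, 24.795127868652344), 43.13857650756836)
stored arms 565 ((508.1011047363281, -13.252838134765625), (132.43255615234375, 141.6387939453125), 72.11148071289062) [513.62383888 -15.69499961  33.23600502]
stored post/low 165 ((511.2381286621094, -14.66595458984375), (146.93914794921875, 148.64431762695312), 72.62300872802734) [515.52462948 -20.39375967  67.70808197]
b1 rim 324 ((446.66571044921875, 289.9853210449219), (149.5359649658203, 151.41844177246094), 88.35444641113281)
b1 lid 824 ((533.728759765625, 271.4681701660156), (183.96322631835938, 102.76924896240234), 60.133056640625) 224.97487203268633
[[524. 216. 102.]
 [545. 289. 174.]
 [585. 361. 222.]]
b2 rim 317 ((511.636962890625, -14.767250061035156), (147.5792694091797, 149.2691192626953), 72.05943298339844)
b2 lid 530 ((607.73876953125, -45.50353240966797), (147.43771362304688, 55.306453704833984), 72.27825927734375) 230.26973544438556
[[ 562. -107.  101.]
 [ 589.  -43.  196.]
 [ 632.   30.  228.]]
white ((332.4372863769531, -242.91464233398438), (91.69207763671875, 182.00555419921875), 76.21806335449219) 135.0905573332459
```

View pics/crop.png

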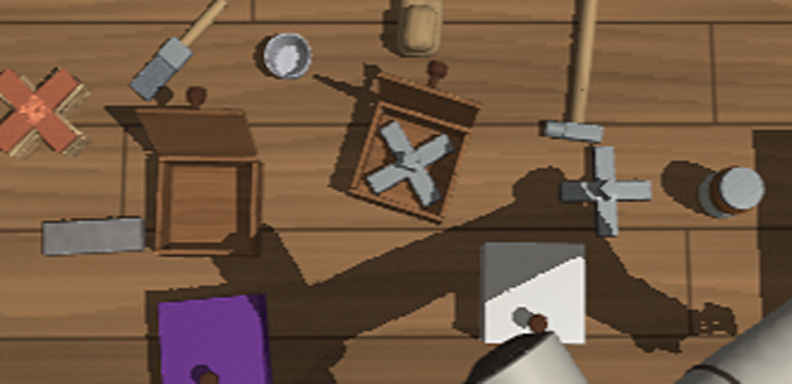

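Confirmed: the loose steel die at crop (605,190), the empty open wooden box at crop (207,205), and the stored die's box at crop (412,160). Next I'll fit the poses precisely and cross-check them with both cameras.

Run:
```python
from h import *
from scipy.optimize import least_squares, minimize
def loc(p,c,a):
    r=np.array([[np.cos(a),np.sin(a)],[-np.sin(a),np.cos(a)]]); return (p[:,:2]-c)@r.T
for cam in("top","scene"):
    P=np.load(cam+"0.npz")["P"].reshape(-1,3); P=P[np.isfinite(P[:,2])]
    for n,c,a in(("box1",(447,290),-.03),("box2",(511,-15),-.31)):
        q=loc(P,c,a); s=(np.abs(q).max(1)<82)&(q[:,0]<68)&(P[:,2]>73)&(P[:,2]<79); p=P[s]
        f=lambda x:np.abs(loc(p,x[:2],x[2])).max(1)-70
        r=least_squares(f,[*c,a],loss="soft_l1",f_scale=2); c2,a2=r.x[:2],r.x[2]
        print(cam,n,s.sum(),r.x.round(3),"rms",np.sqrt(np.mean(r.fun**2)).round(2))
        q=loc(P,c2,a2); s=(np.abs(q[:,1])<66)&(q[:,0]>60)&(q[:,0]<140)&(P[:,2]>110)&(P[:,2]<240)
        L=np.c_[q[s,0],P[s,2]]; 
        th=np.arctan2(L[:,1]-76.5,-(L[:,0]-74)); rr=np.hypot(L[:,0]-74,L[:,1]-76.5)
        print("  lid th pct",np.percentile(th[rr<146],[10,25,50,75,90]).round(2))
    p=P[(np.hypot(P[:,0]-470,P[:,1]+317)<78)]; po=p[(p[:,2]>58)&(p[:,2]<66)]
    c=np.array(cv2.minAreaRect(po[:,:2].astype(np.float32))[0]); ar=p[(p[:,2]>21)&(p[:,2]<31)]
    def g(x,sg=1.5):
        q=np.abs(loc(ar,x[:2],x[2]+np.pi/4)) # arm axes
        m=q.max(1);k=q.min(1); return np.hypot(np.maximum(m-70,0),np.maximum(k-15,0))
    best=min((least_squares(lambda x:np.r_[g(x),(x[:2]-c)*.5],[*c,a0],loss="soft_l1",f_scale=2) for a0 in np.arange(-.8,.8,.1)),key=lambda r:r.cost)
    print(cam,"post",c.round(1),len(po),"die fit",best.x.round(3),best.cost.round(1),len(ar))
T=R.from_quat(read_state()["ee_rot"]).as_matrix(); print(T.round(3))
```

```text
top box1 189 [ 4.43583e+02  2.89891e+02 -1.10000e-02] rms 2.29
  lid th pct [1.83 1.83 1.84 1.86 1.88]
top box2 166 [ 5.1092e+02 -1.4177e+01 -3.1600e-01] rms 12.07
  lid th pct [1.59 1.6  1.6  1.62 1.87]
top post [ 470.2 -317.6] 35 die fit [ 470.276 -317.937   -0.768] 0.4 418
scene box1 123 [ 4.49276e+02  2.90387e+02 -9.00000e-03] rms 2.48
  lid th pct [1.86 1.87 1.88 1.91 1.95]
scene box2 121 [ 5.15331e+02 -1.42440e+01 -3.12000e-01] rms 9.56
  lid th pct [1.63 1.64 1.66 1.71 1.84]
scene post [ 475.  -317.2] 29 die fit [ 474.894 -317.84    -0.774] 8.8 324
[[-0.952 -0.307 -0.001]
 [-0.307  0.952  0.002]
 [ 0.     0.002 -1.   ]]
```

```bash
python3 -m creep '{"translation":[[3,3,0],[8,8,0],[13,13,0],[18,18,0],[23,22.5,-1],[26.5,26,-2],[28.1,27.7,-3],[28.1,27.7,-3]],"delta_rot":[[0,0,4],[0,0,8],[0,0,13],[0,0,18],[0,0,23],[0,0,26],[0,0,28],[0,0,28]],"hand":[8.5,8.5,8.5,8.5,8.5,8.5,8.5,8.5]}'
python3 - <<'E'
from h import *
print(read_state()["position"],R.from_quat(read_state()["ee_rot"]).as_matrix().round(3)[:,1]); c=get_calibration("wrist"); print(c)
im,d=get_image("wrist"); cv2.imwrite("pics/w1.png",im[...,::-1]); np.savez("w1.npz",im=im,d=d,K=c["intrinsics"],x=c["xyz"],a=c["attitude"])
E
```

```text
clock: 1.1
position: [473.7, -315.5, 199.6]
ee_rot: [-0.392, 0.92, 0.001, -0.001]
contact_force: [-0.2, -0.7, 0.6]
gripper_width: 85.2
grasp_force: 0.0
[ 473.68848709 -315.46015295  199.59033022] [-0.721  0.693  0.003]
{'intrinsics': array([[325.1922621 ,   0.        , 278.17165933],
       [  0.        , 325.1922621 , 207.9936879 ],
       [  0.        ,   0.        ,   1.        ]]), 'xyz': array([ 417.4653181 , -374.10803703,  342.37657408]), 'attitude': array([0.36951082, 0.91532378, 0.14925001, 0.05803938])}
```

View pics/w1.png

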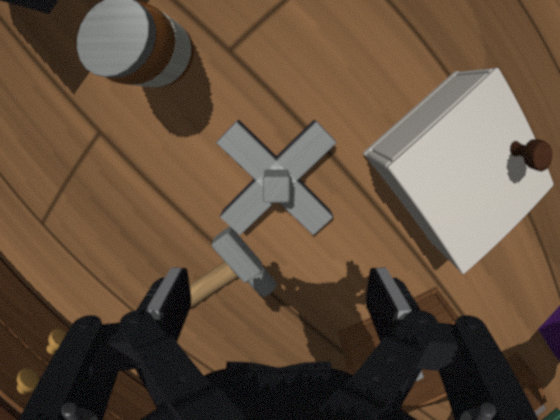

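The wrist view shows the die post at (276,187), square to the fingers. The hammer head at (243,262) is clear of the finger paths, which run left and right of the post. I'll compute the die pose from the fisheye cloud.

```bash
cat >> h.py <<'E'
def fish(im,d,K,x,a):
    v,u=np.mgrid[:d.shape[0],:d.shape[1]]; a1=(u-K[0,2])/K[0,0]; b1=(v-K[1,2])/K[1,1]; t=np.hypot(a1,b1)+1e-9
    k=np.tan(np.minimum(t,1.4))/t
    P=np.stack([a1*k*d,b1*k*d,d],-1)@R.from_quat(a).as_matrix().T+x
    P[(d==0)|(t>1.2)]=np.nan; return P
def loc(p,c,a):
    r=np.array([[np.cos(a),np.sin(a)],[-np.sin(a),np.cos(a)]]); return (p[:,:2]-c)@r.T
E
python3 - <<'E'
from h import *
from scipy.optimize import least_squares
D=np.load("w1.npz");P=fish(D["im"],D["d"],D["K"],D["x"],D["a"])
print(P[187,276],P[150,420:440:10], "bench",P[250,340])
p=P[110:245,205:345].reshape(-1,3);p=p[np.isfinite(p[:,2])]
po=p[(p[:,2]>57)&(p[:,2]<67)]; print(cv2.minAreaRect(po[:,:2].astype(np.float32)),np.median(po[:,2]))
ar=p[(p[:,2]>22)&(p[:,2]<30)]; ar=ar[np.hypot(ar[:,0]-472,ar[:,1]+317)<80]; print(len(ar),np.median(ar[:,2]))
def g(x):
    q=np.abs(loc(ar,x[:2],x[2]+np.pi/4)); return np.hypot(np.maximum(q.max(1)-70,0),np.maximum(q.min(1)-15,0))
for m in(0,1):
  r=least_squares(g,[472,-317,-.77],loss="soft_l1",f_scale=2); print(r.x,r.cost)
E
```

```text
[ 469.0560302  -321.70224685   62.65965366] [[ 353.61695943 -265.4018193    85.16460372]
 [ 346.43408718 -259.31370049   85.89555802]] bench [ 4.79345624e+02 -2.02498553e+02  3.47663931e-02]
((470.7104187011719, -320.0735168457031), (22.818378448486328, 23.548885345458984), 46.2830696105957) 62.101691997281335
6175 25.98762108322552
[ 472.27785043 -319.59285204   -0.77207107] 651.9917270580378
[ 472.27785043 -319.59285204   -0.77207107] 651.9917270580378
```

```bash
python3 -m creep '{"translation":[[-0.1,-0.1,-2],[-0.1,-0.2,-6],[-0.1,-0.2,-10],[-0.1,-0.2,-12],[-0.1,-0.2,-12.5],[-0.1,-0.2,-12.5],[-0.1,-0.2,-12.5],[-0.1,-0.2,-12.5]],"delta_rot":[[0,0,0],[0,0,0],[0,0,0],[0,0,0],[0,0,0],[0,0,0],[0,0,0],[0,0,0]],"hand":[8.5,8.5,8,7,6,5.5,5.5,5.5]}'
```

```text
clock: 2.15
position: [472.2, -320.1, 77.3]
ee_rot: [-0.39, 0.921, -0.001, 0.001]
contact_force: [0.1, 0.3, -0.2]
gripper_width: 55.1
grasp_force: 0.0
```

```bash
python3 -m creep '{"translation":[[0,0,-1.5],[0,0,-3],[0,0,-4],[0,0,-4.4],[0,0,-4.4],[0,0,-4.4],[0,0,-4.4],[0,0,-4.4]],"delta_rot":[[0,0,0],[0,0,0],[0,0,0],[0,0,0],[0,0,0],[0,0,0],[0,0,0],[0,0,0]],"hand":[5.5,5.5,5.5,5.5,5.5,2,1.5,1.5]}' && python3 -m creep '{"translation":[[0,0,0],[0,0,0],[0,0,0],[0,0,0.5],[0,0,1.5],[0,0,3],[0,0,3],[0,0,3]],"delta_rot":[[0,0,0],[0,0,0],[0,0,0],[0,0,0],[0,0,0],[0,0,0],[0,0,0],[0,0,0]],"hand":[1.5,1.5,1.5,1.5,1.5,1.5,1.5,1.5]}'
```

```text
clock: 3.15
position: [471.9, -319.8, 33.0]
ee_rot: [-0.39, 0.921, -0.0, 0.0]
contact_force: [-0.3, 1.7, 2.9]
gripper_width: 22.9
grasp_force: 60.9
clock: 4.15
position: [471.5, -319.7, 62.3]
ee_rot: [-0.389, 0.921, 0.0, 0.0]
contact_force: [0.1, -0.9, -7.3]
gripper_width: 22.8
grasp_force: 59.7
```

```bash
python3 -m creep '{"translation":[[0,0,2],[0,0,6],[0,0,11],[0,1,16],[0,3,20],[0,6,23],[0,9,24],[0,12,24]],"delta_rot":[[0,0,0],[0,0,0],[0,0,0],[0,0,0],[0,0,2],[0,0,4],[0,0,6],[0,0,8]],"hand":[1.5,1.5,1.5,1.5,1.5,1.5,1.5,1.5]}' && python3 -m creep '{"translation":[[0,4,0],[-0.5,8.5,0],[-1,13,0],[-1,17.5,0],[-1.5,22,0],[-1.5,26.5,0],[-1.5,31,0],[-2,35,0]],"delta_rot":[[0,0,4],[0,0,8],[0,0,12],[0,0,16],[0,0,20],[0,0,24],[0,0,28],[0,0,32]],"hand":[1.5,1.5,1.5,1.5,1.5,1.5,1.5,1.5]}' && python3 -m creep '{"translation":[[0,4,0],[-0.2,8,0],[-0.4,11,0],[-0.7,13,0],[-0.7,13.8,0],[-0.7,13.8,0],[-0.7,13.8,0],[-0.7,13.8,0]],"delta_rot":[[0,0,1],[0,0,2],[0,0,3],[0,0,3.5],[0,0,3.6],[0,0,3.6],[0,0,3.6],[0,0,3.6]],"hand":[1.5,1.5,1.5,1.5,1.5,1.5,1.5,1.5]}'
python3 - <<'E'
from h import *
print(read_state()["position"],R.from_quat(read_state()["ee_rot"]).as_matrix().round(3)[:,1]); c=get_calibration("wrist")
im,d=get_image("wrist"); cv2.imwrite("pics/w2.png",im[...,::-1]); np.savez("w2.npz",im=im,d=d,K=c["intrinsics"],x=c["xyz"],a=c["attitude"])
E
```

```text
clock: 5.15
position: [471.4, -198.7, 302.6]
ee_rot: [-0.453, 0.891, 0.0, 0.001]
contact_force: [0.5, 0.4, -8.1]
gripper_width: 23.2
grasp_force: 60.4
clock: 6.15
position: [450.8, 151.5, 301.3]
ee_rot: [-0.682, 0.731, 0.001, -0.001]
contact_force: [0.0, -0.1, -7.3]
gripper_width: 22.9
grasp_force: 60.3
clock: 7.15
position: [444.9, 287.3, 302.5]
ee_rot: [-0.703, 0.711, -0.0, 0.0]
contact_force: [0.1, -0.2, -7.8]
gripper_width: 22.8
grasp_force: 60.3
[444.85248329 287.31499119 302.49430108] [-1.    0.01 -0.  ]
```

View pics/w2.png

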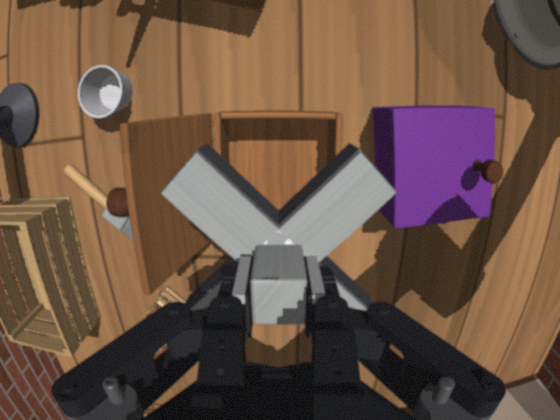

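The held die is level in the fingers. The box rim's near side is at row ~115, from (220,115) to (340,115), and part of its right side shows at (337,150). I'll fit the rim and the held die in the same image.

Run:
```python
from h import *
from scipy.optimize import least_squares
D=np.load("w2.npz");P=fish(D["im"],D["d"],D["K"],D["x"],D["a"]).reshape(-1,3);P=P[np.isfinite(P[:,2])]
c0=np.array([445,288.]);q=loc(P,c0,-.01)
p=P[(np.abs(q).max(1)<84)&(q[:,0]<66)&(P[:,2]>72)&(P[:,2]<80)]; print(len(p),np.median(p[:,2]))
q=loc(p,c0,-.01)
s=(q[:,1]<-55)&(np.abs(q[:,0])<60); k=p[s]; print("-y edge y range (box frame, centre",np.percentile(q[s,1],[2,50,98]),"slope",np.polyfit(k[:,0],k[:,1],1)[0])
s=(q[:,0]<-55)&(np.abs(q[:,1])<60); k=p[s]; print("-x edge",s.sum(),np.percentile(q[s,0],[2,50,98]),"slope",np.polyfit(k[:,1],k[:,0],1)[0] if s.sum()>9 else 0, "y",q[s,1].min(),q[s,1].max())
r=least_squares(lambda x:np.abs(loc(p,x[:2],x[2])).max(1)-70,[*c0,-.01],loss="soft_l1",f_scale=2);print("rim fit",r.x)
a=P[(P[:,2]>285)&(P[:,2]<303)&(np.hypot(P[:,0]-445,P[:,1]-288)<85)&(P[:,1]<275)]; print(len(a),np.median(a[:,2]),np.percentile(a[:,2],[5,95]))
g=lambda x:(lambda q:np.hypot(np.maximum(q.max(1)-70,0),np.maximum(q.min(1)-15,0)))(np.abs(loc(a,x[:2],x[2]+np.pi/4)))
def g2(x):
    qq=np.abs(loc(a,x[:2],x[2]+np.pi/4)); return g(x)
r=least_squares(g2,[445,288,-.01],loss="soft_l1",f_scale=1);print("die",r.x,r.cost)
print("extents",a[:,0].min(),a[:,0].max(),a[:,1].min(), "plane",np.linalg.lstsq(np.c_[a[:,:2]-c0,np.ones(len(a))],a[:,2],rcond=None)[0])
```

```text
1128 75.55928266910666
-y edge y range (box frame, centre [-72.59962114 -68.3976403  -64.64720182] slope -0.01082690078119988
-x edge 209 [-73.59257163 -69.00382022 -65.73240598] slope 0.04053867009717055 y -59.98782479827435 -22.359265288785885
rim fit [ 4.45514478e+02  2.89471883e+02 -1.10842015e-02]
12740 295.4276883060551 [290.76165314 296.56653583]
die [ 4.44218511e+02  2.86451468e+02 -3.77427225e-03] 0.4780023329637215
extents 384.2358007076632 504.74409383743256 226.55571435618037 plane [-6.92738599e-04  4.28854221e-02  2.96416061e+02]
```

```bash
python3 -m creep '{"translation":[[0.1,0.3,-2],[0.1,0.3,-6],[0.1,0.3,-10],[0.1,0.3,-14],[0.1,0.3,-16.5],[0.1,0.3,-17],[0.1,0.3,-17],[0.1,0.3,-17]],"delta_rot":[[0,0,0],[0,0,0],[0,0,0],[0,0,0],[0,0,0],[0,0,0],[0,0,0],[0,0,0]],"hand":[1.5,1.5,1.5,1.5,1.5,1.5,1.5,1.5]}' && python3 -m creep '{"translation":[[0,0,-1],[0,0,-2],[0,0,-3],[0,0,-4],[0,0,-5],[0,0,-6],[0,0,-7],[0,0,-7]],"delta_rot":[[0,0,0],[0,0,0],[0,0,0],[0,0,0],[0,0,0],[0,0,0],[0,0,0],[0,0,0]],"hand":[1.5,1.5,1.5,1.5,1.5,1.5,1.5,1.5]}'
```

```text
clock: 8.2
position: [446.7, 292.0, 134.0]
ee_rot: [-0.704, 0.71, -0.0, 0.002]
contact_force: [-0.3, -0.6, -7.4]
gripper_width: 23.3
grasp_force: 60.2
clock: 9.2
position: [445.2, 290.6, 61.2]
ee_rot: [-0.704, 0.71, -0.0, -0.001]
contact_force: [0.6, 0.0, -7.2]
gripper_width: 23.1
grasp_force: 60.2
```

```bash
python3 -m creep '{"translation":[[0,0,-0.4],[0,0,-0.8],[0,0,-1.2],[0,0,-1.5],[0,0,-1.7],[0,0,-1.9],[0,0,-1.9],[0,0,-1.9]],"delta_rot":[[0,0,0],[0,0,0],[0,0,0],[0,0,0],[0,0,0],[0,0,0],[0,0,0],[0,0,0]],"hand":[1.5,1.5,1.5,1.5,1.5,1.5,1.5,1.5]}'
```

```text
clock: 10.2
position: [445.8, 291.2, 43.4]
ee_rot: [-0.704, 0.71, -0.0, 0.0]
contact_force: [0.6, 0.5, -7.6]
gripper_width: 23.2
grasp_force: 60.4
```

```bash
python3 -m creep '{"translation":[[0,0,-0.1],[0,0,-0.2],[0,0,-0.3],[0,0,-0.4],[0,0,-0.4],[0,0,-0.4]],"delta_rot":[[0,0,0],[0,0,0],[0,0,0],[0,0,0],[0,0,0],[0,0,0]],"hand":[1.5,1.5,1.5,1.5,1.5,1.5]}'
```

```text
clock: 10.95
position: [445.8, 291.2, 40.9]
ee_rot: [-0.704, 0.71, -0.0, 0.0]
contact_force: [-3.7, -2.3, 6.4]
gripper_width: 23.0
grasp_force: 62.2
```

```bash
python3 -m creep '{"translation":[[0,0,0],[0,0,0],[0,0,0],[0,0,0],[0,0,1],[0,0,3],[0,0,6],[0,0,10]],"delta_rot":[[0,0,0],[0,0,0],[0,0,0],[0,0,0],[0,0,0],[0,0,0],[0,0,0],[0,0,0]],"hand":[3,4.5,5,5,5,5,5,5]}' && python3 -m creep '{"translation":[[0,0,4],[0,0,9],[0,0,13],[0,0,16],[0,0,16],[0,0,16]],"delta_rot":[[0,0,0],[0,0,0],[0,0,0],[0,0,0],[0,0,0],[0,0,0]],"hand":[5,5,4,3,2,1]}'
python3 - <<'E'
from h import *
print(read_state()["position"])
c=get_calibration("wrist");im,d=get_image("wrist");cv2.imwrite("pics/w3.png",im[...,::-1])
np.savez("w3.npz",d=d);P0=fish(im,d,c["intrinsics"],c["xyz"],c["attitude"]);P=P0.reshape(-1,3);P=P[np.isfinite(P[:,2])]
k=P[np.hypot(P[:,0]-446,P[:,1]-290)<72]
po=k[(k[:,2]>64)&(k[:,2]<73)&(np.hypot(k[:,0]-446,k[:,1]-290)<40)];print("post",len(po),po[:,2].mean(),cv2.minAreaRect(po[:,:2].astype(np.float32)))
ar=k[(k[:,2]>28)&(k[:,2]<40)];print("arms z",np.percentile(ar[:,2],[5,50,95]),np.linalg.lstsq(np.c_[ar[:,:2]-[446,290],np.ones(len(ar))],ar[:,2],rcond=None)[0])
im,d,T=cloud("top");np.savez("top1.npz",im=im,d=d,P=T)
for n,c,a in(("1",(445.5,289.5),-.011),("2",(511.5,-14.5),-.314)):
    Q=T.reshape(-1,3);q=loc(Q,c,a);m=(np.abs(q[:,1])<66)&(q[:,0]>60)&(q[:,0]<140)&(Q[:,2]>110)&(Q[:,2]<240)
    print(n,m.sum(),"top edge: ",q[m][Q[m,2]>210].min(0) if (Q[m,2]>210).any() else 0,Q[m,2].max())
    for z in range(110,240,20):
        s=m&(np.abs(Q[:,2]-z)<10); print(z,s.sum(),np.percentile(q[s,0],[5,50,95]).round(1) if s.any() else "")
E
```

```text
clock: 11.95
position: [445.4, 290.7, 140.2]
ee_rot: [-0.704, 0.71, -0.0, -0.001]
contact_force: [0.5, 1.0, 0.9]
gripper_width: 49.9
grasp_force: 0.0
clock: 12.7
position: [445.2, 290.8, 299.0]
ee_rot: [-0.704, 0.71, 0.0, -0.0]
contact_force: [0.2, -0.3, 0.0]
gripper_width: 9.8
grasp_force: 0.0
[445.23621519 290.79676597 298.96453562]
post 435 70.09705571092888 ((444.9156799316406, 291.30792236328125), (24.109573364257812, 23.608388900756836), 88.99783325195312)
arms z [31.30414956 34.08817458 35.6798609 ] [7.96543072e-04 3.55044026e-03 3.39441755e+01]
1 590 top edge:  [105.48354041 -64.4667947 ] 224.53163303814858
110 34 [80.5 83.6 85.1]
130 76 [85.3 87.8 91. ]
150 76 [89.6 92.8 95.4]
170 90 [ 94.7  98.5 101.6]
190 130 [100.3 104.3 136.8]
210 159 [106.4 110.7 118.2]
230 25 [110.1 113.5 117.3]
2 428 top edge:  [ 75.40341951 -65.18524402] 230.4188528485265
110 18 [74.  75.2 76. ]
130 41 [73.7 75.2 76.5]
150 50 [74.5 76.  77.2]
170 47 [75.3 76.4 77.2]
190 76 [ 75.5  77.2 116.8]
210 106 [ 76.1  78.5 124.8]
230 90 [77.1 80.9 84.7]
```

View pics/w3.png

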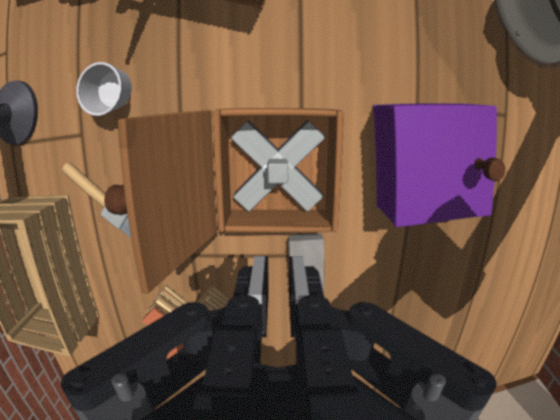

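The die is at rest, centred and flat in the box: post top z 70, arm tops z 34, post at pixel (277,172). The lid of box 1 (left, ~(165,190)) leans back about 1.83 rad. I'll shut it with closed fingers, 42 mm to the −y side of its knob.

```bash
python3 -m creep '{"translation":[[3,-1,0],[8,-2.5,0],[13,-4.3,0],[15.5,-4.3,-2],[15.5,-4.3,-6],[15.5,-4.3,-9],[15.5,-4.3,-10.4],[15.5,-4.3,-10.4]],"delta_rot":[[0,0,0],[0,0,0],[0,0,0],[0,0,0],[0,0,0],[0,0,0],[0,0,0],[0,0,0]],"hand":[0,0,0,0,0,0,0,0]}' && python3 -m creep '{"translation":[[-1,0,0],[-2,0,0],[-3,0,0],[-4,0,0],[-5,0,-0.2],[-6,0,-0.4],[-7,0,-0.4],[-8,0,-0.4]],"delta_rot":[[0,0,0],[0,0,0],[0,0,0],[0,0,0],[0,0,0],[0,0,0],[0,0,0],[0,0,0]],"hand":[0,0,0,0,0,0,0,0]}'
```

```text
clock: 13.8
position: [600.4, 247.9, 194.1]
ee_rot: [-0.704, 0.71, 0.0, -0.001]
contact_force: [0.2, -0.3, -0.1]
gripper_width: 0.2
grasp_force: 0.0
clock: 14.8
position: [519.7, 248.1, 190.5]
ee_rot: [-0.704, 0.71, 0.0, -0.001]
contact_force: [2.6, 1.1, -2.4]
gripper_width: 0.0
grasp_force: 1.0
```

```bash
python3 -m creep '{"translation":[[-0.9,0,0],[-2.3,0,-0.5],[-3.8,0,-1.1],[-5.1,0,-1.9],[-6.3,0,-2.8],[-7.4,0,-3.9],[-8.3,0,-5.1],[-9,0,-6.4]],"delta_rot":[[0,0,0],[0,0,0],[0,0,0],[0,0,0],[0,0,0],[0,0,0],[0,0,0],[0,0,0]],"hand":[0,0,0,0,0,0,0,0]}' && python3 -m creep '{"translation":[[-0.6,0,-1.4],[-1,0,-2.6],[-1.2,0,-3.6],[-1.2,0,-4.1],[-1.2,0,-4.4],[-1.2,0,-4.5],[-1.2,0,-4.5]],"delta_rot":[[0,0,0],[0,0,0],[0,0,0],[0,0,0],[0,0,0],[0,0,0],[0,0,0]],"hand":[0,0,0,0,0,0,0]}'
```

```text
clock: 15.8
position: [429.8, 247.9, 126.2]
ee_rot: [-0.704, 0.71, 0.0, -0.001]
contact_force: [-0.8, 0.3, 2.1]
gripper_width: -0.0
grasp_force: 0.7
clock: 16.68
position: [418.3, 247.7, 84.4]
ee_rot: [-0.704, 0.71, -0.0, -0.001]
contact_force: [-7.1, -2.2, 16.9]
gripper_width: 0.4
grasp_force: 8.6
```

```bash
python3 -m creep '{"translation":[[0,0,3],[0,0,8],[0,0,13],[0,0,18],[1,-1,21.5],[4,-5,21.5],[7.5,-9,21.5],[11,-13,21.5]],"delta_rot":[[0,0,0],[0,0,0],[0,0,0],[0,0,0],[0,0,-3],[0,0,-7],[0,0,-11],[0,0,-15]],"hand":[0,0,0,0,0,0,0,0]}' && python3 -m creep '{"translation":[[3.5,-4,0],[7,-8,0],[10,-11.5,0],[11,-13,-1],[11,-13,-5],[11,-13,-9],[11,-13,-10.2],[11,-13,-10.2]],"delta_rot":[[0,0,-1],[0,0,-2],[0,0,-2.4],[0,0,-2.4],[0,0,-2.4],[0,0,-2.4],[0,0,-2.4],[0,0,-2.4]],"hand":[0,0,0,0,0,0,0,0]}'
python3 - <<'E'
from h import *
im,d,T=cloud("top");cv2.imwrite("pics/top2.png",cv2.resize(im[130:290,150:350],None,fx=3,fy=3)[...,::-1])
Q=T.reshape(-1,3);q=loc(Q,(445.5,289.5),-.011);m=(np.abs(q).max(1)<70)&(Q[:,2]>60)&(Q[:,2]<100)
print(m.sum(),np.percentile(Q[m,2],[5,50,95]),np.linalg.lstsq(np.c_[q[m],np.ones(m.sum())],Q[m,2],rcond=None)[0])
E
```

```text
clock: 17.68
position: [529.6, 116.9, 297.5]
ee_rot: [-0.604, 0.797, 0.0, 0.0]
contact_force: [-0.1, 0.8, 0.1]
gripper_width: 0.0
grasp_force: 0.0
clock: 18.68
position: [638.6, -11.6, 195.2]
ee_rot: [-0.589, 0.808, 0.0, -0.001]
contact_force: [0.1, -0.0, -0.6]
gripper_width: -0.1
grasp_force: 0.0
1496 [78.71056413 84.28649495 89.6534424 ] [-2.08563885e-03 -8.59646765e-04  8.42187355e+01]
```

View pics/top2.png

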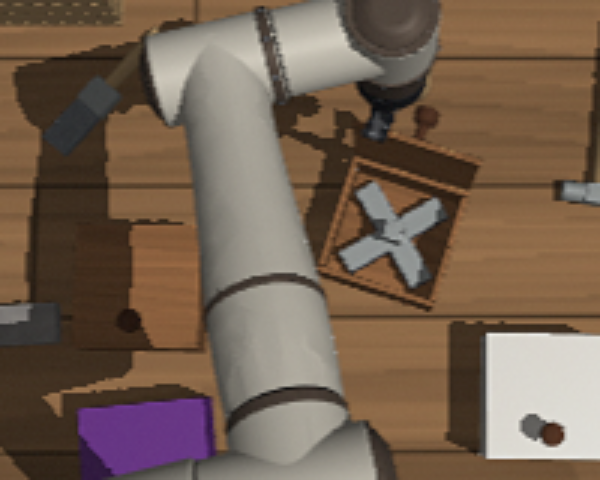

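The top view shows lid 1 flat (plane z 84, no slope). The fingers at (378,120) are behind lid 2 and clear of its knob at (427,115). Pushing lid 2 now.

```bash
python3 -m creep '{"translation":[[-1.1,0.4,0],[-2.3,0.7,-0.3],[-3.7,1.2,-0.4],[-5.1,1.7,-0.5],[-6.6,2.1,-0.9],[-7.9,2.6,-1.5],[-9.2,3,-2.3],[-10.3,3.3,-3.1]],"delta_rot":[[0,0,0],[0,0,0],[0,0,0],[0,0,0],[0,0,0],[0,0,0],[0,0,0],[0,0,0]],"hand":[0,0,0,0,0,0,0,0]}' && python3 -m creep '{"translation":[[-1.1,0.3,-1.1],[-1.9,0.6,-2.3],[-2.6,0.8,-3.6],[-3.1,1,-5],[-3.5,1.1,-6.3],[-3.7,1.2,-7.3],[-3.7,1.2,-8],[-3.7,1.2,-8.2]],"delta_rot":[[0,0,0],[0,0,0],[0,0,0],[0,0,0],[0,0,0],[0,0,0],[0,0,0],[0,0,0]],"hand":[0,0,0,0,0,0,0,0]}' && python3 -m creep '{"translation":[[0,0,0],[0,0,0],[0,0,2],[0,0,6],[0,0,11],[0,-4,15],[0,-9,17],[0,-14,17]],"delta_rot":[[0,0,0],[0,0,0],[0,0,0],[0,0,0],[0,0,0],[0,0,0],[0,0,0],[0,0,0]],"hand":[0,0,0,0,0,0,0,0]}'; python3 -m creep '{"translation":[[0,-3,0],[0,-7,0],[0,-9,0],[0,-9,0]],"delta_rot":[[0,0,0],[0,0,0],[0,0,0],[0,0,0]],"hand":[0,0,0,0]}'
python3 - <<'E'
from h import *
im,d,T=cloud("top");cv2.imwrite("pics/top3.png",im[...,::-1])
Q=T.reshape(-1,3)
for c,a in(((445.5,289.5),-.011),((511,-14.5),-.314)):
    q=loc(Q,c,a);m=(np.abs(q).max(1)<70)&(Q[:,2]>60)&(Q[:,2]<100)
    print(m.sum(),np.percentile(Q[m,2],[5,50,95]),np.linalg.lstsq(np.c_[q[m],np.ones(m.sum())],Q[m,2],rcond=None)[0])
E
```

```text
clock: 19.73
position: [534.8, 21.8, 164.4]
ee_rot: [-0.588, 0.809, 0.0, 0.001]
contact_force: [1.4, 0.9, 0.9]
gripper_width: -0.1
grasp_force: 0.8
clock: 20.72
position: [498.2, 33.0, 84.3]
ee_rot: [-0.589, 0.808, -0.0, -0.001]
contact_force: [-10.8, 2.7, 28.4]
gripper_width: 0.4
grasp_force: 13.9
clock: 21.72
position: [499.9, -108.1, 254.4]
ee_rot: [-0.589, 0.808, -0.001, 0.002]
contact_force: [0.7, 0.3, -0.9]
gripper_width: -0.2
grasp_force: 0.0
clock: 22.22
position: [498.6, -198.0, 251.6]
ee_rot: [-0.587, 0.809, 0.0, -0.0]
contact_force: [0.3, 1.0, 0.5]
gripper_width: 0.2
grasp_force: 0.0
1489 [78.51991888 84.32538267 90.12441478] [ 9.80680798e-04 -3.48819559e-03  8.43026523e+01]
374 [78.50567872 84.14225675 89.78648977] [ 1.80285392e-04 -1.14205346e-02  8.48318187e+01]
```

View pics/top3.png

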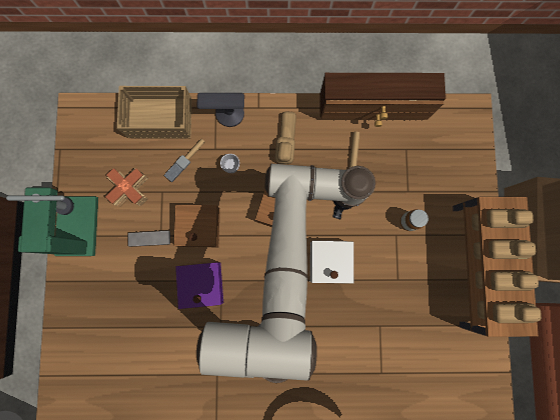

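Both lids lie flat with their tops at z 84: (196,225) and (282,205, partly behind the arm). The bystanders are where they started and the arm is clear, so I'm handing in.

```bash
python3 -c "
from bench import *
print(job_done())"
```

```text
the job is handed in; nothing more can be done
None
```

I set the loose die flat in the empty box and shut both lids, with nothing else on the bench knocked about; the job is handed in at about 22 s on the robot's clock, and no verdict was returned.

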